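Put the practice amp's battery pack on its charger

ROBOT

A 6-joint arm with a two-finger parallel gripper is mounted at the origin on the work surface. World frame = base frame: x ahead of the robot, y to its left, z up, the work surface at z = 0. Lengths are in m, angles in rad, forces in N, time in s.
With the tool pointing down it reaches from about 0.3 to 0.775 m from the base axis. Payload 14.6 kg.
Tool frame: the origin (TCP) lies midway between the tips of the shut fingers; the grasp point (between the pads) lies 19 mm behind it (r.grip_depth is the distance from the TCP to the grasp point, in m); x points along the fingers, y is the direction in which the jaws open and shut, and the axes are right-handed (so a half turn about x gives the same grasp; the last joint's range is limited). The gripper opens to 85 mm and grips with 20 to 120 N. Pads are 22 mm wide; open, the fingers measure 114 mm over their backs; the gripper's body (76 mm by 85 mm) begins 54 mm behind the grasp point. The pads swing forward as they close: fully open they stand 13 mm farther back than shut.
Start: joints at [-0.067, 0.3, 1.521, -0, 1.321, -0.067], TCP at [0.55, -0, 0.231] pointing down, gripper open.
Joint ranges: [-3.03, 3.03], [-0.79, 2.21], [0.23, 2.52], [-1.04, 4.18], [0, 3.07], [-2.55, 2.55]. Speed limits (rad/s): [2.22, 2.22, 2.57, 3.14, 3.14, 3.14].

INTERFACE

Orientations are given as a unit quaternion [w, x, y, z].
In Python, from workcell import r, eyes gives the robot as it stands. The module is installed in compiled form; this text tells all that it offers.
- The arm moves only by the shell command python3 -m handwheel 'ROWS' [OPENING]. ROWS is JSON, a list of rows, each a list of 2 entries, a list of its own where there are three numbers: the shift along the world's x, y, z in m, then the turn about the world's z in rad. A call has 1 to 12 rows; each row is the pose to reach, as a shift and turn from the pose commanded when the call began; what a row does not reach only later rows make up. A row lasts 1/10 s, in which the tool goes at most 50 mm and 8.59 degrees, less where a joint would pass 70% of its speed; a pose out of reach is approached as far as the arm can. A call with a gripper value outside its range is refused whole. OPENING is the closure in counts, from 0 (fully open) to 255 (shut), set as the call begins (- or left out, the last holds). The fingers move at their own pace and stop on an object; the grip force is fixed at half the most. Time passes only in rows, so rows that repeat a pose let the fingers close. It gives the time, the measured TCP pose, the force and the opening at its end, in the units of the state.
- r.read_state(): the state, without advancing time (a new reading comes with each control period).
- eyes.snapshot(name): name is "scene" or "side" or "wrist"; returns a dict with "image" (400x640x3 uint8, red, green, blue), "range_z" (400x640 float32, m along the optical axis (not along the pixel's ray), 0 where there is no reading), "mtx" (3x3 intrinsics, pixels), "world_to_cam" (4x4, takes a point from world to camera coordinates); the wrist camera has in their place "tool_from_camera" (4x4, takes a point from camera to tool coordinates, whose origin is the TCP and whose axes are the tool frame's). Camera axes: x right, y down, z forward; pixel columns grow to the right and rows downward; lengths in m; the calibration is good to about 2 mm. A picture is of the moment at which its call begins: read the wrist's pose just before it.
- r.job_done(): hands the job in, once; it reports no verdict.
Trained networks look in the newest picture that a camera, given by its name, has taken for a name from the list of things; names that differ only in an ending like _2 or _b are one class to them, and where a whole thing is asked for, a point or a joint stands for the part that bears it (a point fixed in the world has none). Each returns a list of dicts, best first, with "conf" (0 to 1); they miss things now and then, are a little off and sometimes report something else, mostly with a low value. They report only what shows in the picture. A call takes as long as a camera call. They do not tell look-alikes from the thing itself.
- eyes.find_in(camera, name): "bbox" ([left, top, right, bottom] in pixels, round what is visible of it).
- eyes.outline_of(camera, name): "region" (400x640 bool, what is visible of it) and "bbox" ([left, top, right, bottom] in pixels, round what is visible of it).
The state is a dict: "t": time; "joints": joint angles; "joint_vel": joint speeds; "effort": joint torques, N m; "position": TCP position; "eef_rot": TCP orientation; "contact_force": force on the tool from outside, world axes, zero at the start; "torque": the same for the moment, N m; "finger_gap": opening from 0.0 (shut) to 1.0 (fully open).
Only numpy, scipy, OpenCV 4.12 (cv2) and the standard library are available. Lean on these libraries where they do the work, as an engineer would, in place of code of your own. Each camera call takes 0.05 s, during which the arm holds its last target.

TASK

Take the amplifier's battery pack out of the wooden caddy, lay it down flat on the bare table top and let go of it. Then pick it up again from above and seat it in the charger's pocket, narrow nose in the narrow end, so that it lies flat and fully home on the pocket floor, and let go. Leave the mug, the card box and the remote control where they are.

Things in the scene. Friction and masses are not known exactly. Their poses are not given: they have to be found in the camera images.
- pack: Battery pack: rigid grey block, 78 mm long, 44 wide, 22 thick, about 130 g. Its last 12 mm is a nose only 26 mm wide (centred, same thickness); the tail end is square. It starts standing on its tail, nose up, in a wide compartment of the caddy. Origin: centre of the tail's end face; z along its length to the nose, y along its width, x through its thickness. Either broad face may lie down.
- pack_mid (a point): Middle of the pack: on its centre line, 39 mm from the tail end, 39 mm from the nose tip, 11 mm inside each broad face.
- pack_nose (a point): Centre of the end face of the pack's nose (78 mm from the tail end); the face has two small brass contacts.
- charger: Charger: white plastic cradle fixed to the table, 137 mm long (x -52 to 85), 68 wide. Origin: on the table under the pocket's centre; z up; x points away from the pocket's narrow end, which faces roughly to the robot. Both side walls are cut away down to the pocket floor, out to the edge, from x = -16 to 26 mm, for the fingers. Beyond the pocket (x 52 to 85) is a housing 34 mm high.
- charger_seat (a point): Centre of the pocket floor, 12 mm above the table; a seated pack's middle is 11 mm above it. The walls rise 12 mm from the floor (to 24 mm), so a seated pack stands 10 mm proud. The pocket is the outline of the lying pack with 1.5 mm play all round, no chamfers: 47 mm wide for charger x -28.5 to 40.5, 29 mm wide for x -40.5 to -28.5.
- charger_nose (a point): Point on the pocket floor below the nose's end face of a seated pack, at the narrow end, 39 mm from charger_seat in the charger's -x.
- caddy: Low open wooden caddy fixed to the table, 40 (x) x 158 (y) x 40 mm high, floor 5 mm thick. Origin: centre of its underside. Two wide compartments, inside 28 (x) x 50 (y) mm, centred at y = +48 and -48 mm, hold the pack and the remote control; a narrow one between is empty. The pack stands 43 mm above the rim (the top 12 mm is its nose), its width along the caddy's y.
- remote: Bystander: slim black remote control, 130 x 38 x 16 mm, standing on end in the caddy's other wide compartment. Origin: centre of its lower end.
- mug: Bystander: white mug, 80 mm across and 85 mm high, beyond the work. Origin: centre of its underside.
- cards: Bystander: closed cardboard box of playing cards lying flat, 64 x 92 x 20 mm, near the robot. Between it and the mug, and between caddy and charger, the table is bare (about 0.565 m straight ahead of the robot). Origin: centre of its underside.
Things that resemble listed ones, but are neither listed nor needed, are in the scene too. Several things look just like the charger: the one meant starts farthest from the robot's base.

How it is judged:
On the way:
1. the pack lies flat on a broad face on the table top, at rest and let go (height (world z) of each of pack_mid, pack_nose, pack below 0.015 m and contact force between the fingers and pack below 0.1 N and linear speed of pack below 0.02 m/s), for 0.2 s.
At the end, for the whole second after the job is handed in: Pack in the charger pocket, nose in the narrow end: middle and nose tip within 4 mm in plan of their seated places, middle 20 to 25.5 mm above the charger's underside, flat within 0.05 rad, at rest, let go; mug, card box and remote within 30 mm of their starts (horizontal distance between pack_mid and charger_seat below 0.004 m and horizontal distance between pack_nose and charger_nose below 0.004 m and z of pack_mid in the frame of charger between 0.02 and 0.0255 m and angle between the x axis of pack and the z axis of charger, either way round below 0.05 rad and contact force between the fingers and pack below 0.1 N and linear speed of pack below 0.01 m/s and distance of each of mug, cards, remote from where it was at the start of the episode below 0.03 m); the robot touches nothing.
It fails at once if the mug is moved more than 30 mm (distance of mug from where it was at the start of the episode above 0.03 m).
It fails at once if the card box is moved more than 30 mm (distance of cards from where it was at the start of the episode above 0.03 m).
It fails at once if the remote control is moved more than 30 mm (distance of remote from where it was at the start of the episode above 0.03 m).
It also fails if it takes over 61 s, if anything falls off the work surface, if the arm or the gripper's body presses on something with over 40 N, if the wrist force passes 120 N, or if a joint passes its speed limit or range.

## Working session

There is one attempt and no reset: what is moved stays moved. The work goes in short steps, Python scripts to look and compute and a shell command to move; the robot and the scene stay as the last step left them, time stands still between calls to the robot, and variables do not carry over. Pictures are saved under pics/ and viewed, and the job is handed in when it is done.

```bash
mkdir -p pics; ls; python3 - <<'E'
from workcell import r, eyes
import cv2, numpy as np
print(r.read_state())
for n in ["scene","side","wrist"]:
    s=eyes.snapshot(n); cv2.imwrite(f"pics/{n}0.png",s["image"][:,:,::-1])
    np.savez(f"{n}0.npz",**s)
    print(n,s["mtx"].tolist(),np.round(s.get("world_to_cam",s.get("tool_from_camera")),4).tolist())
    for k in ["pack","charger","caddy","remote","mug","cards"]:
        print(k,[(np.round(d["bbox"]).tolist(),round(d["conf"],2)) for d in eyes.find_in(n,k)][:5])
print(r.read_state()["t"])
E
```

```text
pics
{'t': 0.0, 'joints': array([-6.65692467e-02,  3.00486561e-01,  1.52160738e+00, -1.55024347e-05,
        1.32074307e+00, -6.66057074e-02]), 'joint_vel': array([-0.00065813, -0.00063518,  0.00055138, -0.00108254, -0.00132087,
        0.00054863]), 'effort': array([ 2.33377898e-03, -5.43485534e+01, -3.61782753e+01,  2.82532977e-05,
        4.14875918e-03, -3.55991256e-05]), 'position': array([5.49745715e-01, 2.72483570e-05, 2.30701720e-01]), 'eef_rot': array([ 0.49968238,  0.49969613,  0.50033758, -0.50028352]), 'contact_force': array([0.45496011, 0.20248518, 0.30765073]), 'torque': array([-0.00623455,  0.04529698, -0.08221537]), 'finger_gap': 1.0021972478581755}
scene [[451.70496652409435, 0.0, 319.94566307884884], [0.0, 451.70496652409435, 199.79068516264195], [0.0, 0.0, 1.0]] [[0.8043, 0.5942, -0.0044, -0.3769], [0.4185, -0.5717, -0.7057, -0.1582], [-0.4218, 0.5658, -0.7085, 1.4378], [0.0, 0.0, 0.0, 1.0]]
pack [([263.0, 266.0, 279.0, 288.0], 0.69)]
charger [([341.0, 153.0, 394.0, 186.0], 0.89), ([264.0, 266.0, 280.0, 292.0], 0.65), ([289.0, 136.0, 336.0, 153.0], 0.56)]
caddy [([
[... 828 characters left out ...]
[382.0, 169.0, 417.0, 219.0], 0.67)]
cards [([253.0, 214.0, 284.0, 246.0], 0.79)]
wrist [[303.81980107070433, 0.0, 322.2338378844508], [0.0, 303.81980107070433, 201.1847795492713], [0.0, 0.0, 1.0]] [[0.0001, -0.3175, 0.9483, -0.1425], [1.0, 0.0003, -0.0001, -0.0002], [-0.0002, 0.9483, 0.3175, -0.0822], [0.0, 0.0, 0.0, 1.0]]
pack [([296.0, 349.0, 315.0, 365.0], 0.61), ([179.0, 106.0, 249.0, 194.0], 0.17)]
charger [([3.0, 0.0, 89.0, 42.0], 0.75), ([198.0, 0.0, 299.0, 32.0], 0.72)]
caddy [([267.0, 268.0, 325.0, 361.0], 0.93), ([201.0, 1.0, 299.0, 32.0], 0.64)]
remote [([268.0, 291.0, 298.0, 363.0], 0.78), ([199.0, 0.0, 301.0, 33.0], 0.64)]
mug [([451.0, 85.0, 570.0, 195.0], 0.74)]
cards []
1.05
```

View pics/scene0.png

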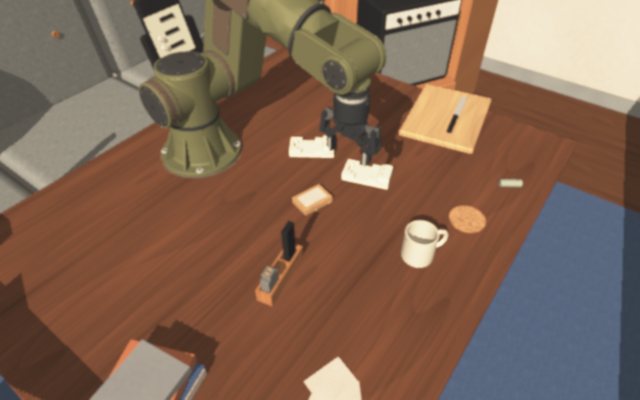

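View pics/side0.png

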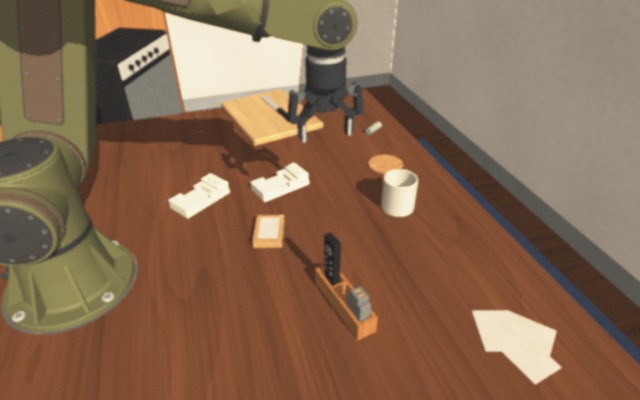

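View pics/wrist0.png

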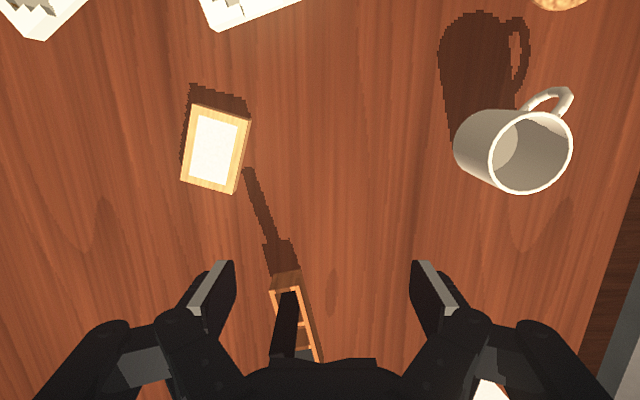

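```bash
cat > h.py <<'E'
import numpy as np, cv2
from scipy.spatial.transform import Rotation as R
def T_cam(s,st=None):
    if "world_to_cam" in s: return np.linalg.inv(s["world_to_cam"])
    T=np.eye(4); q=st["eef_rot"]; T[:3,:3]=R.from_quat([q[1],q[2],q[3],q[0]]).as_matrix(); T[:3,3]=st["position"]
    return T@s["tool_from_camera"]
def cloud(s,T):
    z=s["range_z"]; v,u=np.mgrid[0:400,0:640]; K=s["mtx"]
    P=np.stack([(u-K[0,2])/K[0,0]*z,(v-K[1,2])/K[1,1]*z,z,np.ones_like(z)],-1)
    W=(P@T.T)[...,:3]; W[z<=0]=np.nan
    return W
def proj(s,T,p):
    p=np.atleast_2d(p); c=(np.linalg.inv(T)@np.c_[p,np.ones(len(p))].T)[:3]
    uv=s["mtx"]@c; return (uv[:2]/uv[2]).T
E
python3 - <<'E'
from h import *
for n in ["scene","side"]:
    s=dict(np.load(f"{n}0.npz")); W=cloud(s,T_cam(s))
    for k,b in dict(scene=dict(ch1=[341,153,394,186],ch2=[287,136,336,158],caddy=[254,246,300,304],mug=[401,219,449,267],cards=[293,185,331,214],remote=[281,218,294,261],cookie=[447,204,488,234],pack=[262,264,280,290]),
      side=dict(ch1=[170,171,231,219],ch2=[253,163,310,198],caddy=[317,267,381,342],pack=[349,286,376,322],mug=[382,169,417,219],cards=[253,214,284,246],remote=[322,232,344,286]))[n].items():
        w=W[b[1]:b[3],b[0]:b[2]].reshape(-1,3); w=w[~np.isnan(w[:,0])]
        o=w[(w[:,2]>0.008)&(w[:,2]<.14)]
        if len(o)==0: print(n,k,'none',len(w)); continue
        print(n,k,len(o),np.round(np.percentile(o,[2,50,98],axis=0),3).tolist(), 'table z',np.round(np.median(w[w[:,2]<.008][:,2]),4), 'dist',np.round(np.hypot(*np.median(o,axis=0)[:2]),3))
s=[cv2.imread(f"pics/{n}0.png") for n in("scene","side")]
a=cv2.resize(s[0][130:310,250:450],None,fx=3,fy=3,interpolation=cv2.INTER_CUBIC); cv2.imwrite("pics/crop_scene.png",a)
a=cv2.resize(s[1][160:345,165:425],None,fx=3,fy=3,interpolation=cv2.INTER_CUBIC); cv2.imwrite("pics/crop_side.png",a)
E
```

```text
scene ch1 884 [[0.426, 0.154, 0.009], [0.494, 0.199, 0.021], [0.56, 0.245, 0.036]] table z 0.0006 dist 0.533
scene ch2 649 [[0.217, 0.147, 0.009], [0.275, 0.201, 0.016], [0.348, 0.248, 0.035]] table z 0.0008 dist 0.341
scene caddy 1298 [[0.494, -0.305, 0.01], [0.528, -0.253, 0.04], [0.549, -0.159, 0.085]] table z 0.0007 dist 0.585
scene mug 1409 [[0.712, -0.01, 0.011], [0.752, 0.027, 0.054], [0.789, 0.083, 0.086]] table z 0.0004 dist 0.752
scene cards 639 [[0.386, -0.026, 0.009], [0.425, 0.018, 0.02], [0.461, 0.067, 0.024]] table z 0.0008 dist 0.426
scene remote 479 [[0.494, -0.199, 0.031], [0.513, -0.188, 0.094], [0.522, -0.161, 0.137]] table z 0.0004 dist 0.546
scene cookie 11 [[0.77, 0.107, 0.008], [0.792, 0.201, 0.008], [0.808, 0.244, 0.047]] table z 0.003 dist 0.817
scene pack 423 [[0.499, -0.294, 0.017], [0.533, -0.272, 0.064], [0.545, -0.213, 0.086]] table z 0.0014 dist 0.598
side ch1 1188 [[0.216, 0.147, 0.009], [0.286, 0.206, 0.021], [0.352, 0.257, 0.037]] table z 0.0015 dist 0.353
side ch2 1063 [[0.425, 0.155, 0.009], [0.499, 0.198, 0.021], [0.561, 0.245, 0.037]] table z 0.0016 dist 0.536
side caddy 2154 [[0.486, -0.305, 0.01], [0.515, -0.261, 0.04], [0.548, -0.16, 0.085]] table z 0.0011 dist 0.577
side pack 763 [[0.509, -0.3, 0.032], [0.524, -0.283, 0.06], [0.548, -0.22, 0.086]] table z 0.001 dist 0.595
side mug 1359 [[0.711, -0.01, 0.01], [0.744, 0.01, 0.058], [0.786, 0.068, 0.087]] table z 0.0019 dist 0.744
side cards 861 [[0.386, -0.026, 0.01], [0.422, 0.014, 0.021], [0.459, 0.069, 0.024]] table z 0.0017 dist 0.423
side remote 938 [[0.489, -0.203, 0.028], [0.504, -0.188, 0.084], [0.524, -0.16, 0.137]] table z 0.0011 dist 0.537
```

View pics/crop_scene.png

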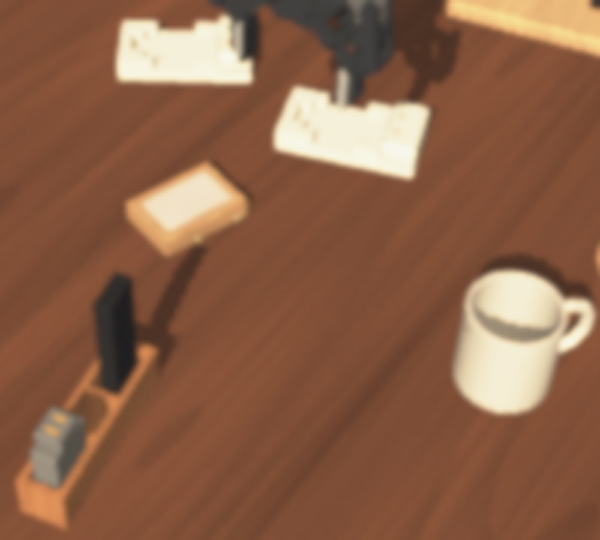

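View pics/crop_side.png

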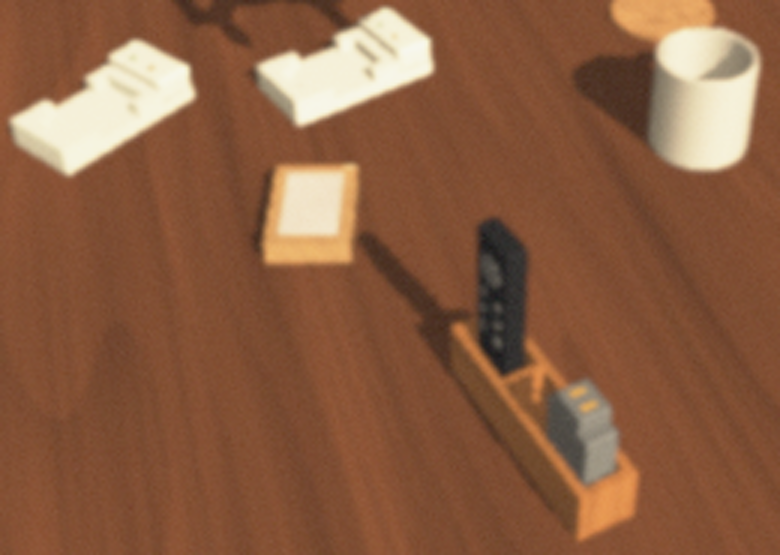

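```bash
python3 - <<'E'
from h import *
def rect(p,name):
    r=cv2.minAreaRect(p[:,:2].astype(np.float32)*1000); print(name,len(p),np.round(r[0],1),np.round(r[1],1),round(r[2],2))
Ws=[]
for n in ["scene","side"]:
    s=dict(np.load(f"{n}0.npz")); W=cloud(s,T_cam(s)).reshape(-1,3); W=W[~np.isnan(W[:,0])]
    def sel(x0,x1,y0,y1,z0,z1): return W[(W[:,0]>x0)&(W[:,0]<x1)&(W[:,1]>y0)&(W[:,1]<y1)&(W[:,2]>z0)&(W[:,2]<z1)]
    rect(sel(.40,.59,.13,.27,.014,.045),n+" chargerA")
    rect(sel(.40,.59,.13,.27,.030,.038),n+" A housing top")
    rect(sel(.46,.58,-.33,-.14,.036,.043),n+" caddy rim")
    rect(sel(.46,.58,-.33,-.21,.078,.09),n+" pack nose top")
    rect(sel(.46,.58,-.33,-.21,.05,.069),n+" pack body")
    rect(sel(.46,.58,-.21,-.14,.05,.129),n+" remote")
    # table offset nearby
    for c in [(.5,.2),(.53,-.25)]:
        m=(np.abs(W[:,0]-c[0])<.12)&(np.abs(W[:,1]-c[1])<.12)&(np.abs(W[:,2])<.006); print(' table',c,np.round(np.median(W[m,2]),4))
E
```

```text
scene chargerA 576 [489.5 203.3] [138.1  75.3] 18.52
scene A housing top 178 [538.7 219.8] [32.8 74.7] 19.89
scene caddy rim 399 [ 515.9 -226.5] [ 41.5 159.3] 11.63
scene pack nose top 113 [ 525.7 -272.1] [23.6 27.7] 13.64
scene pack body 98 [ 525.8 -272.6] [23.7 45.4] 10.42
scene remote 290 [ 513.2 -179.9] [40.4 16.6] 78.61
 table (0.5, 0.2) 0.0003
 table (0.53, -0.25) 0.0006
side chargerA 766 [492.  203.7] [139.   75.8] 16.9
side A housing top 189 [541.7 219. ] [33.6 70.5] 17.73
side caddy rim 649 [ 517.9 -225.8] [ 42.6 159.8] 11.48
side pack nose top 178 [ 526.7 -271.4] [23.  27.7] 10.81
side pack body 171 [ 526.5 -272.9] [22. 44.] 11.39
side remote 515 [ 502.5 -181.5] [16.6 40.9] 34.91
 table (0.5, 0.2) 0.0014
 table (0.53, -0.25) 0.0011
```

Two charger look-alikes: scene (312,147)/side (200,195) at 0.34 m from the base and scene (367,174)/side (281,181) at 0.53 m. The second one is meant because it is farther away. The enlarged crops show its housing away from the robot and the narrow end towards it. The crops also show the pack (grey, brass contacts up) at scene (270,278), and the remote in the other end of the caddy.

```bash
python3 -m handwheel '[[[-0.012,-0.136,0],0.1],[[-0.024,-0.272,0],0.2],[[-0.024,-0.272,0],0.2],[[-0.024,-0.272,0],0.2],[[-0.024,-0.272,0],0.2],[[-0.024,-0.272,0],0.2],[[-0.024,-0.272,-0.03],0.2],[[-0.024,-0.272,-0.07],0.2],[[-0.024,-0.272,-0.07],0.2],[[-0.024,-0.272,-0.07],0.2]]' 0
python3 - <<'E'
from h import *
from workcell import r,eyes
st=r.read_state(); print(st["t"],st["position"],st["contact_force"])
s=eyes.snapshot("wrist"); cv2.imwrite("pics/w1.png",s["image"][:,:,::-1])
s=eyes.snapshot("side"); cv2.imwrite("pics/s1.png",s["image"][:,:,::-1])
E
```

```text
t: 2.05
position: [0.5262, -0.272, 0.1621]
eef_rot: [0.547, 0.448, 0.548, -0.448]
contact_force: [-0.4, -0.3, 1.4]
finger_gap: 1.0
2.05 [ 0.52617435 -0.27199678  0.16209769] [-0.44638133 -0.2583207   1.35260532]
```

View pics/w1.png

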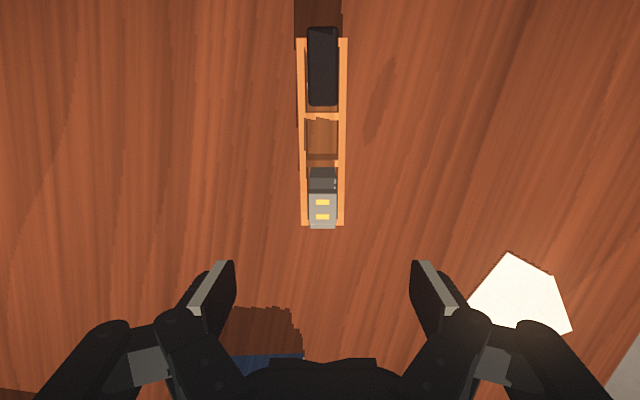

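View pics/s1.png

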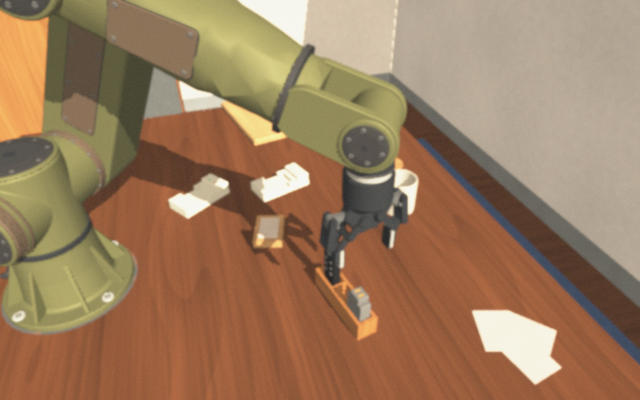

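```bash
python3 - <<'E'
from h import *
from workcell import r,eyes
st=r.read_state()
s=eyes.snapshot("wrist"); T=T_cam(s,st)
print(proj(s,T,[[.526,-.272,.083],[.526,-.272,.05]]))
W=cloud(s,T).reshape(-1,3);W=W[~np.isnan(W[:,0])]
def sel(x0,x1,y0,y1,z0,z1): return W[(W[:,0]>x0)&(W[:,0]<x1)&(W[:,1]>y0)&(W[:,1]<y1)&(W[:,2]>z0)&(W[:,2]<z1)]
for a in [(.078,.09),(.036,.043),(.066,.075)]:
    p=sel(.46,.58,-.33,-.14 if a[0]<.04 else -.21,*a)
    if len(p)>3: print(a,len(p),cv2.minAreaRect(p[:,:2].astype(np.float32)*1000), np.median(p[:,2]))
E
```

```text
[[321.21351566 209.64435645]
 [321.25283478 196.74663045]]
(0.078, 0.09) 926 ((525.5332641601562, -269.855224609375), (21.713773727416992, 26.494266510009766), 12.263683319091797) 0.08298343097219141
(0.036, 0.043) 3240 ((515.7561645507812, -223.823486328125), (40.11520767211914, 158.20140075683594), 11.661362648010254) 0.03995059798281106
(0.066, 0.075) 475 ((525.5621948242188, -269.85858154296875), (21.033044815063477, 43.80140686035156), 12.093754768371582) 0.07085273255470073
```

The wrist view shows the pack nose at (322,205), with its contacts up and square to the jaws. Wrist, scene and side place it within 2 mm, at top height 83 mm as the text says. I'll descend and grip across the thickness.

```bash
python3 -m handwheel '[[[0,0.0015,-0.04],0.01],[[0,0.0015,-0.08],0.01],[[0,0.0015,-0.105],0.01],[[0,0.0015,-0.115],0.01],[[0,0.0015,-0.115],0.01],[[0,0.0015,-0.115],0.01]]' 0
python3 -m handwheel '[[[0,0,0],0],[[0,0,0],0],[[0,0,0],0],[[0,0,0],0],[[0,0,0],0],[[0,0,0],0],[[0,0,0],0],[[0,0,0],0]]' 255
python3 -m handwheel '[[[0,0,0.03],0],[[0,0,0.07],0],[[0,0,0.12],0],[[0,0,0.12],0],[[0,0,0.12],0]]'
python3 - <<'E'
from h import *
from workcell import r,eyes
s=eyes.snapshot("side"); cv2.imwrite("pics/s2.png",s["image"][:,:,::-1])
s=eyes.snapshot("wrist"); cv2.imwrite("pics/w2.png",s["image"][:,:,::-1])
E
```

```text
t: 2.8
position: [0.5269, -0.271, 0.0482]
eef_rot: [0.551, 0.445, 0.549, -0.445]
contact_force: [-0.1, 0.3, 1.0]
finger_gap: 0.997
t: 3.6
position: [0.5261, -0.2706, 0.0466]
eef_rot: [0.55, 0.445, 0.549, -0.445]
contact_force: [-1.2, -0.0, 5.3]
finger_gap: 0.253
t: 4.1
position: [0.5261, -0.2705, 0.1667]
eef_rot: [0.55, 0.445, 0.549, -0.445]
contact_force: [0.1, 0.7, -3.3]
finger_gap: 0.251
```

View pics/s2.png

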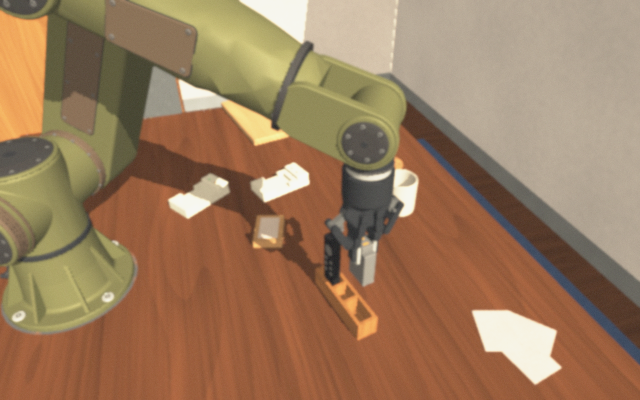

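View pics/w2.png

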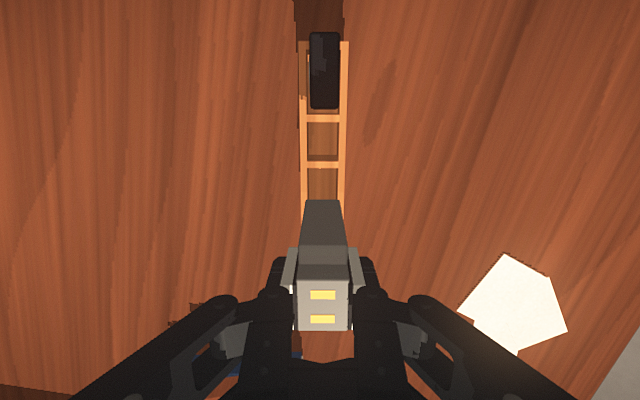

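The pack is held: in the side view it hangs clear of the caddy at (365,262), and the remote still stands at (331,258). I'll raise it and route round the remote on the far side to the bare table.

```bash
python3 -m handwheel '[[[0.03,0,0.04],0],[[0.074,0.02,0.06],0.05],[[0.074,0.06,0.06],0.1],[[0.074,0.11,0.06],0.1],[[0.074,0.16,0.06],0.1],[[0.074,0.2,0.06],0.1],[[0.074,0.21,0.03],0.1],[[0.074,0.21,-0.01],0.1],[[0.074,0.21,-0.05],0.1],[[0.074,0.21,-0.09],0.1],[[0.074,0.21,-0.11],0.1],[[0.074,0.21,-0.118],0.1]]'
python3 -m handwheel '[[[0,0,-0.003],0],[[0,0,-0.003],0],[[0,0,-0.005],0],[[0,0,-0.005],0]]'
```

```text
t: 5.4
position: [0.5981, -0.0602, 0.0442]
eef_rot: [0.569, 0.416, 0.573, -0.418]
contact_force: [0.8, -1.0, -2.2]
finger_gap: 0.247
t: 5.8
position: [0.6003, -0.0606, 0.044]
eef_rot: [0.572, 0.417, 0.571, -0.417]
contact_force: [-0.3, 0.2, -1.8]
finger_gap: 0.25
```

```bash
python3 -m handwheel '[[[0,0,-0.0015],0],[[0,0,-0.003],0],[[0,0,-0.003],0]]'
python3 - <<'E'
from h import *
from workcell import r,eyes
s=eyes.snapshot("side"); cv2.imwrite("pics/s3.png",s["image"][150:350,250:500,::-1].repeat(3,0).repeat(3,1))
E
```

```text
t: 6.1
position: [0.6004, -0.0606, 0.0416]
eef_rot: [0.572, 0.417, 0.571, -0.417]
contact_force: [-3.8, 0.9, 11.4]
finger_gap: 0.246
```

View pics/s3.png

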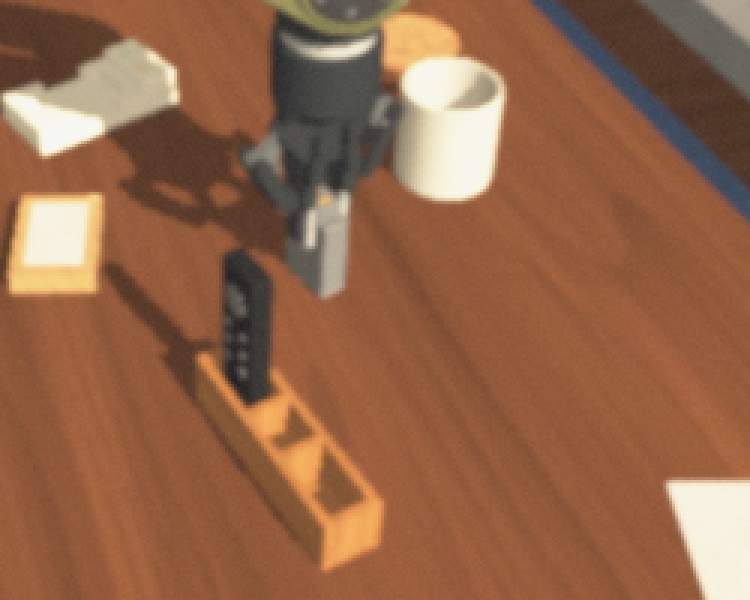

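The pack stands squarely on the table at (316,250) in the crop, under 11 N, and the remote is undisturbed. I'll release it, raise a little and tip it with the far finger towards the robot.

```bash
python3 -m handwheel '[[[0,0,0.001],0],[[0,0,0.001],0],[[0,0,0.001],0],[[0,0,0.001],0],[[0,0,0.001],0],[[0,0,0.001],0],[[0,0,0.006],0],[[0,0,0.013],0],[[0,0,0.013],0]]' 0
python3 - <<'E'
from h import *
from workcell import r,eyes
s=eyes.snapshot("side"); cv2.imwrite("pics/s4.png",s["image"][150:350,250:500,::-1].repeat(3,0).repeat(3,1))
E
```

```text
t: 7.05
position: [0.6006, -0.0606, 0.0547]
eef_rot: [0.572, 0.417, 0.571, -0.416]
contact_force: [0.8, 0.3, 0.1]
finger_gap: 1.005
```

View pics/s4.png

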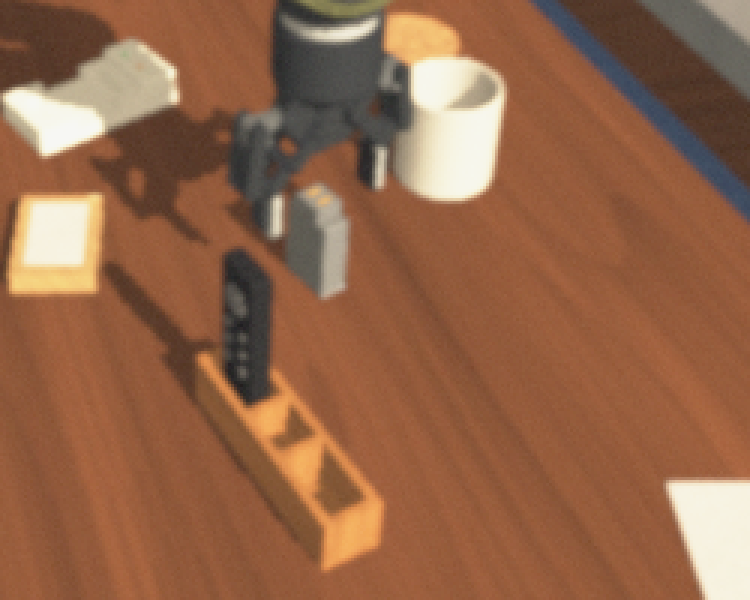

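The pack stands free at (316,242) between the open fingers. Now the tip.

```bash
python3 -m handwheel '[[[-0.019,-0.006,0],0],[[-0.0285,-0.009,0],0],[[-0.036,-0.0115,0],0],[[-0.044,-0.014,0],0],[[-0.052,-0.0165,0],0],[[-0.054,-0.017,0],0],[[-0.054,-0.017,0],0],[[-0.054,-0.017,0.03],0],[[-0.054,-0.017,0.06],0],[[-0.054,-0.017,0.06],0]]'
python3 - <<'E'
from h import *
from workcell import r,eyes
s=eyes.snapshot("side"); cv2.imwrite("pics/s5.png",s["image"][150:350,250:500,::-1].repeat(3,0).repeat(3,1))
E
```

```text
t: 8.1
position: [0.548, -0.0777, 0.1171]
eef_rot: [0.573, 0.418, 0.569, -0.416]
contact_force: [-0.0, -0.1, 0.1]
finger_gap: 0.999
```

View pics/s5.png

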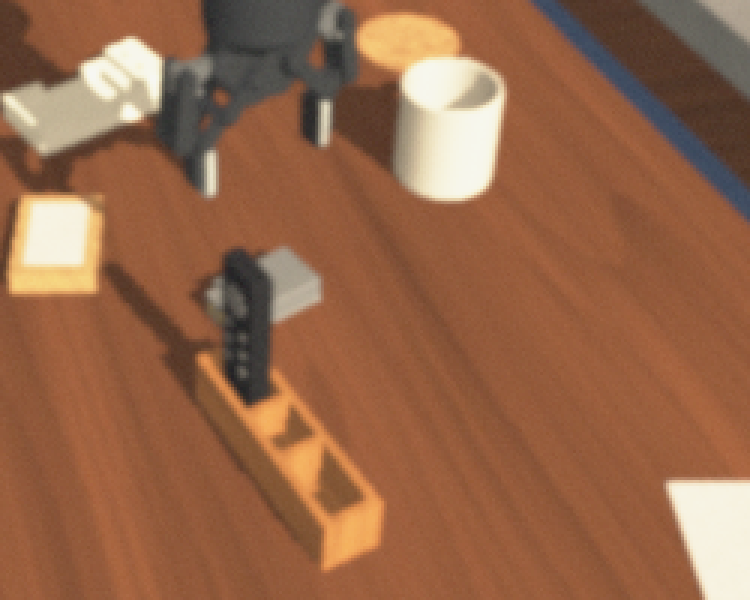

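The pack lies flat at crop (265,285), nose towards the robot and free of the fingers. Next I'll turn the jaws a quarter turn and measure it with the wrist camera.

```bash
python3 -m handwheel '[[[0,0.005,0.03],0.14],[[0,0.01,0.05],0.28],[[0,0.01,0.05],0.42],[[0,0.01,0.05],0.56],[[0,0.01,0.05],0.7],[[0,0.01,0.05],0.84],[[0,0.01,0.05],0.98],[[0,0.01,0.05],1.12],[[0,0.01,0.05],1.26],[[0,0.01,0.05],1.4],[[0,0.01,0.05],1.54],[[0,0.01,0.05],1.57]]' 0
python3 -m handwheel '[[[0,0,0],0],[[0,0,0],0]]' 0
python3 - <<'E'
from h import *
from workcell import r,eyes
import pickle
st=r.read_state(); print(st["joints"],st["position"])
d={}
for n in ["wrist","scene","side"]:
    s=eyes.snapshot(n); cv2.imwrite(f"pics/{n}6.png",s["image"][:,:,::-1]); d[n]=s
    T=T_cam(s,st); W=cloud(s,T).reshape(-1,3);W=W[~np.isnan(W[:,0])]
    m=(W[:,0]>.46)&(W[:,0]<.64)&(W[:,1]>-.13)&(W[:,1]<0)&(W[:,2]>.016)&(W[:,2]<.028); p=W[m]
    if len(p)>20: print(n,len(p),cv2.minAreaRect(p[:,:2].astype(np.float32)*1000),np.percentile(p[:,2],[5,50,95]))
pickle.dump((st,d),open("d6.pkl","wb"))
E
```

```text
t: 9.35
position: [0.5458, -0.0673, 0.1621]
eef_rot: [0.698, -0.111, 0.699, 0.111]
contact_force: [-0.8, -0.9, 0.0]
finger_gap: 0.997
t: 9.55
position: [0.5459, -0.0674, 0.1626]
eef_rot: [0.698, -0.108, 0.699, 0.109]
contact_force: [-0.6, 0.4, -0.1]
finger_gap: 1.001
[-1.89449488e-01  3.65833682e-01  1.59993668e+00  1.85267356e-05
  1.17681152e+00 -2.06819063e+00] [ 0.54588767 -0.06740239  0.16258714]
wrist 3245 ((551.620849609375, -74.95362091064453), (78.41960144042969, 43.9743537902832), 17.478614807128906) [0.02073496 0.0219241  0.02307565]
scene 431 ((551.3319702148438, -77.38127136230469), (78.76514434814453, 46.634765625), 16.498600006103516) [0.01814208 0.02219564 0.02498649]
side 264 ((554.1210327148438, -78.5107650756836), (80.4393081665039, 44.94956588745117), 19.64106559753418) [0.01846224 0.02275642 0.02511838]
```

View pics/wrist6.png

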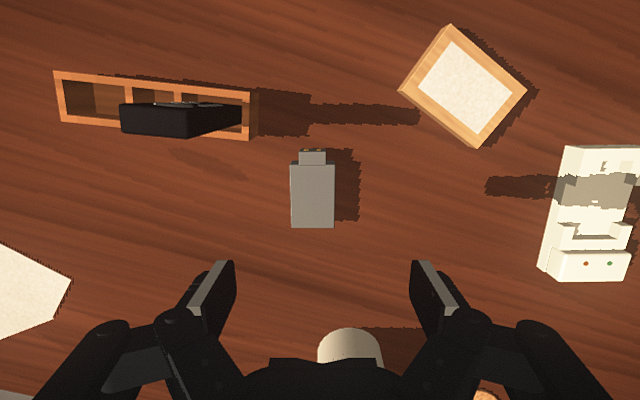

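The wrist view shows the pack flat at (312,190), nose up in the picture (towards the robot). It measures 78.4 x 44 mm with its top at 22 mm, so it is flat. The card box, remote and mug are in place. I'll grasp across the width, 5 mm tailwards of the middle, so the fingers match the charger's cut-aways.

```bash
python3 -m handwheel '[[[0.0105,-0.006,-0.04],0],[[0.0105,-0.006,-0.08],0],[[0.0105,-0.006,-0.12],0],[[0.0105,-0.006,-0.145],0],[[0.0105,-0.006,-0.156],0],[[0.0105,-0.006,-0.159],0],[[0.0105,-0.006,-0.159],0],[[0.0105,-0.006,-0.159],0]]' 0
python3 -m handwheel '[[[0,0,0],0],[[0,0,0],0],[[0,0,0],0],[[0,0,0],0],[[0,0,0],0],[[0,0,0],0]]' 255
python3 -m handwheel '[[[0,0,0.04],0],[[0,0,0.08],0],[[0,0,0.12],0],[[0,0,0.16],0],[[0,0,0.16],0],[[0,0,0.16],0]]'
python3 - <<'E'
from h import *
from workcell import r,eyes
import pickle
st=r.read_state()
s=eyes.snapshot("wrist"); cv2.imwrite("pics/w7.png",s["image"][:,:,::-1])
pickle.dump((st,s),open("d7.pkl","wb"))
E
```

```text
t: 10.5
position: [0.5573, -0.0737, 0.0057]
eef_rot: [0.699, -0.109, 0.698, 0.109]
contact_force: [-0.6, 0.2, 0.1]
finger_gap: 1.0
t: 11.1
position: [0.5569, -0.0736, 0.0051]
eef_rot: [0.699, -0.109, 0.698, 0.109]
contact_force: [-1.2, 0.6, 6.7]
finger_gap: 0.5
t: 11.7
position: [0.5565, -0.0735, 0.1645]
eef_rot: [0.699, -0.109, 0.698, 0.109]
contact_force: [0.5, -0.2, -2.2]
finger_gap: 0.501
```

View pics/w7.png

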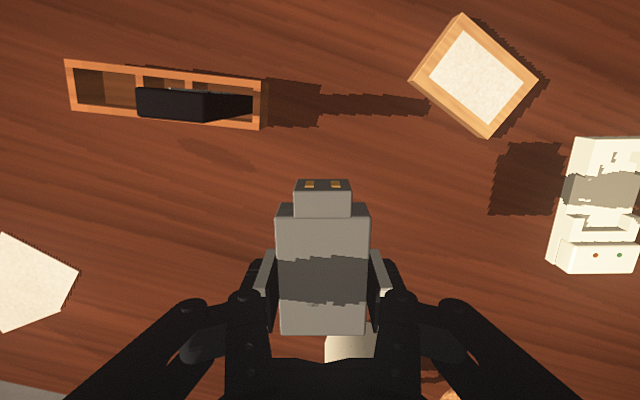

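```bash
python3 -m handwheel '[[[0.005,0.04,0],0],[[0.015,0.09,0],0],[[0.025,0.14,0],0],[[0.035,0.19,0],0],[[0.045,0.24,0],0],[[0.055,0.285,0],0],[[0.058,0.31,0],0],[[0.058,0.31,0],0],[[0.058,0.31,0],0],[[0.058,0.31,0],0]]'
python3 - <<'E'
from h import *
from workcell import r,eyes
import pickle
st=r.read_state(); print(st["position"],st["joints"])
s=eyes.snapshot("wrist"); cv2.imwrite("pics/w8.png",s["image"][:,:,::-1])
pickle.dump((st,s),open("d8.pkl","wb"))
# held pack in tool frame
for f in ("d7.pkl","d8.pkl"):
    a,b=pickle.load(open(f,"rb")); W=cloud(b,b["tool_from_camera"]).reshape(-1,3)
    # tool: x down, y jaw, z
    m=(np.abs(W[:,1])<.019)&(W[:,2]>-.06)&(W[:,2]<.05)&(W[:,0]>-.05)&(W[:,0]<.02)
    p=W[m]; 
    c=np.percentile(p[:,0],[1,5,25,50,75,95]); print(np.round(c,4))
    q=p[(np.abs(p[:,0]-np.median(p[:,0]))<.004)]
    A=np.c_[q[:,1:],np.ones(len(q))]; co=np.linalg.lstsq(A,q[:,0],rcond=None)[0]; print('plane x=a*y+b*z+c',co, 'z range',np.percentile(q[:,2],[0.5,99.5]))
    for y0 in (-.018,-.006,.006): 
        t=q[(q[:,1]>y0)&(q[:,1]<y0+.012)]; print(y0,np.round(np.percentile(t[:,2],[0.5,1,99,99.5]),4))
E
```

```text
t: 12.75
position: [0.6142, 0.2355, 0.1632]
eef_rot: [0.698, -0.109, 0.699, 0.108]
contact_force: [0.3, 0.0, -1.4]
finger_gap: 0.501
[0.61423802 0.2355044  0.16315998] [ 3.10509475e-01  5.98043341e-01  1.25475842e+00 -1.46639881e-04
  1.29065639e+00 -1.56863083e+00]
[-0.0181 -0.0177 -0.0172 -0.0168 -0.0163 -0.0099]
plane x=a*y+b*z+c [-0.00015409 -0.00246375 -0.01680886] z range [-0.04454202  0.03254237]
-0.018 [-0.0445 -0.0443  0.0319  0.0326]
-0.006 [-0.0446 -0.0445  0.0319  0.0325]
0.006 [-0.0445 -0.0443  0.0321  0.0325]
[-0.0181 -0.0177 -0.0171 -0.0167 -0.0163 -0.01  ]
plane x=a*y+b*z+c [-0.00121015 -0.00259471 -0.01678282] z range [-0.04451103  0.0325832 ]
-0.018 [-0.0444 -0.0442  0.0319  0.0325]
-0.006 [-0.0446 -0.0445  0.0319  0.0326]
0.006 [-0.0445 -0.0443  0.0319  0.0326]
```

View pics/w8.png

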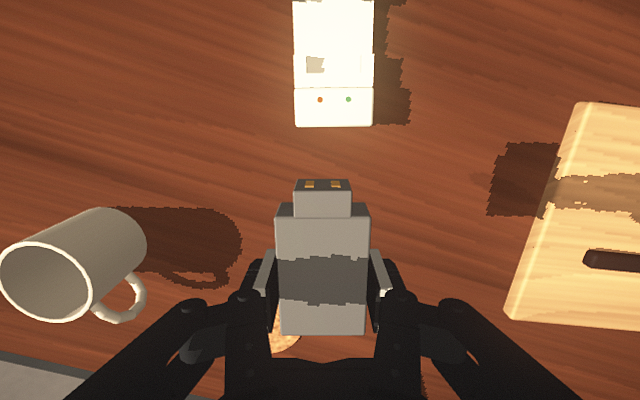

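```bash
python3 -m handwheel '[[[-0.019,-0.006,0.02],0],[[-0.034,-0.011,0.03],0],[[-0.034,-0.011,0.03],0],[[-0.034,-0.011,0.03],0],[[-0.034,-0.011,0.03],0]]'
python3 - <<'E'
from h import *
from workcell import r,eyes
import pickle
st=r.read_state(); print(st["position"],st["joints"])
s=eyes.snapshot("wrist"); cv2.imwrite("pics/w9.png",s["image"][:,:,::-1])
pickle.dump((st,s),open("d9.pkl","wb"))
im=s["image"][0:200,240:440,::-1]; g=np.clip((im.astype(float)-120)*255/135,0,255)
cv2.imwrite("pics/w9c.png",cv2.resize(g,None,fx=3,fy=3,interpolation=cv2.INTER_NEAREST))
T=T_cam(s,st);W=cloud(s,T); 
th=np.arctan2(*[ (R.from_quat(np.roll(st["eef_rot"],-1)).as_matrix()[:,1])[i] for i in (1,0)])-np.pi/2; print("yaw",th)
x=np.array([np.cos(th),np.sin(th)]);y=np.array([-x[1],x[0]])
P=W.reshape(-1,3);P=P[~np.isnan(P[:,0])]
m=(P[:,0]>.38)&(P[:,0]<.6)&(P[:,1]>.12)&(P[:,1]<.29)&(P[:,2]>.006)&(P[:,2]<.05);P=P[m]
h=np.histogram(P[:,2],np.arange(.006,.046,.002));print(h[0])
for a,b in [(.03,.038),(.0205,.0275),(.009,.0155),(.0205,.04)]:
    p=P[(P[:,2]>a)&(P[:,2]<b)]; print(a,len(p),np.median(p[:,2]),cv2.minAreaRect(p[:,:2].astype(np.float32)*1000))
np.save("P9.npy",P)
E
```

```text
t: 13.3
position: [0.5808, 0.2251, 0.1936]
eef_rot: [0.698, -0.109, 0.699, 0.109]
contact_force: [0.1, -0.3, -2.0]
finger_gap: 0.498
[0.58077952 0.22510743 0.19359792] [ 3.10974490e-01  4.92971421e-01  1.34238854e+00 -1.54192859e-06
  1.30698087e+00 -1.56839746e+00]
yaw 0.30857602867439504
[   0   21 2341 2635   62   47   50   44 1550 1748   20   16   71 1159
 1029    9    0    0    0]
0.03 2268 0.033920131719026914 ((538.8799438476562, 222.73141479492188), (32.962772369384766, 67.91004180908203), 19.065988540649414)
0.0205 3353 0.024046606858461494 ((474.2950439453125, 201.2666015625), (105.150146484375, 68.04449462890625), 18.424972534179688)
0.009 5048 0.012062924217550397 ((473.8728942871094, 201.17271423339844), (81.12982940673828, 68.12245178222656), 17.912168502807617)
0.0205 5638 0.024796009055512186 ((489.5821533203125, 206.3651580810547), (137.3778076171875, 68.12290954589844), 18.474870681762695)[ WARN:0@1.042] global loadsave.cpp:1063 imwrite_ Unsupported depth image for selected encoder is fallbacked to CV_8U.
```

View pics/w9.png

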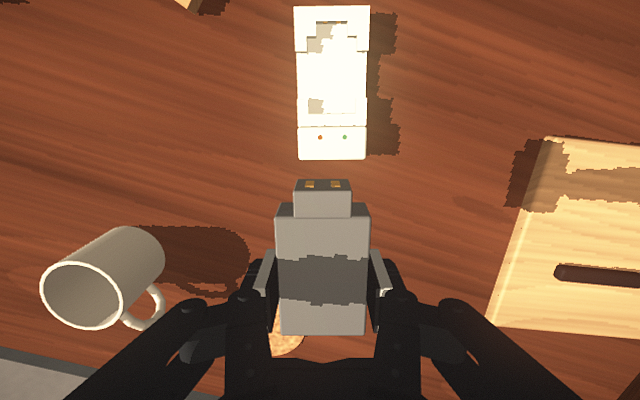

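View pics/w9c.png

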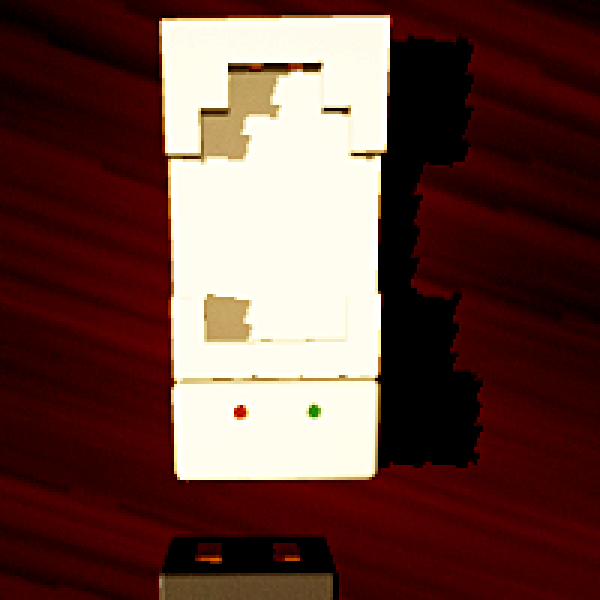

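The wrist view shows the whole charger at (332,82), with its pocket, narrow end up in the picture towards the robot, and its housing with LEDs at (332,138). Next I'll fit the pocket and the held pack more finely from the same camera.

```bash
python3 - <<'E'
from h import *
import pickle
from scipy.optimize import least_squares
st,s=pickle.load(open("d9.pkl","rb")); T=T_cam(s,st); W=cloud(s,T)
M=R.from_quat(np.roll(st["eef_rot"],-1)).as_matrix(); th=np.arctan2(M[1,1],M[0,1])-np.pi/2
# charger fit
P=np.load("P9.npy")*1000
def fr(p,c,a):
    d=p[:,:2]-c; return np.c_[d@[np.cos(a),np.sin(a)],d@[-np.sin(a),np.cos(a)],p[:,2]]
c=np.array([473.95,201.15]);a=np.radians(18.45)
for it in range(4):
    q=fr(P,c,a)
    out=[]; xs=np.arange(-50,84,3)
    e=[]
    for x in xs:
        t=q[(q[:,0]>=x)&(q[:,0]<x+3)&(q[:,2]>10)]
        if len(t)>10: e.append((x+1.5,t[:,1].min(),t[:,1].max()))
    e=np.array(e); k1=np.polyfit(e[:,0],e[:,1],1);k2=np.polyfit(e[:,0],e[:,2],1)
    sl=(k1[0]+k2[0])/2; off=(k1[1]+k2[1])/2
    f=[]
    for y in np.arange(-30,30,3):
        t=q[(q[:,1]>=y)&(q[:,1]<y+3)&(q[:,2]>10)]; f.append((t[:,0].min(),t[:,0].max()))
    f=np.median(f,axis=0); xo=f.mean()-16.5
    print('slopes',k1,k2,'x ends',f)
    c=c+off*np.array([-np.sin(a),np.cos(a)])+xo*np.array([np.cos(a),np.sin(a)]); a+=sl
print("seat",c,"yaw deg",np.degrees(a))
q=fr(P,c,a)
fl=q[(q[:,2]>9.5)&(q[:,2]<15)]; rim=q[(q[:,2]>21)&(q[:,2]<27)]
for nm,xl,xh in [("wide",30,40),("wide",-27,-18),("narrow",-39.5,-30)]:
    t=fl[(fl[:,0]>xl)&(fl[:,0]<xh)&(np.abs(fl[:,1])<27)]; w=rim[(rim[:,0]>xl)&(rim[:,0]<xh)]
    print(nm,'floor y',np.percentile(t[:,1],[1,99]),'rim in', w[w[:,1]<0][:,1].max(),w[w[:,1]>0][:,1].min())
t=fl[np.abs(fl[:,1])<12]; print('floor x',np.percentile(t[:,0],[.5,99.5])); t=rim[np.abs(rim[:,1])<10]; print('rim inner x',t[t[:,0]<0][:,0].max(),t[t[:,0]>0][:,0].min())
# pack
for f in("d7.pkl","d8.pkl","d9.pkl"):
    st_,s_=pickle.load(open(f,"rb")); L=cloud(s_,s_["tool_from_camera"]).reshape(-1,3)*1000
    m=(np.abs(L[:,0]+16.8)<2)
    n=L[m&(L[:,2]>-43)&(L[:,2]<-35)&(np.abs(L[:,1])<30)]; b=L[m&(L[:,2]>-31)&(L[:,2]<-20)&(np.abs(L[:,1])<30)]
    zz=L[m&(np.abs(L[:,1])<10)]
    sh=L[m&(np.abs(L[:,1])>15)&(np.abs(L[:,1])<21)&(L[:,2]<0)]
    rear=L[m&(L[:,2]>20)&(L[:,2]<31)&(np.abs(L[:,1])<30)]
    print('nose y',n[:,1].min(),n[:,1].max(),'body y',b[:,1].min(),b[:,1].max(),'rear',np.percentile(rear[:,1],[1,99]),'z',np.percentile(zz[:,2],[.3,99.7]),'shoulder z',sh[:,2].min())
print('tool yaw',np.degrees(th),'TCP',st["position"])
E
```

```text
slopes [ 1.92516484e-03 -3.36755591e+01] [-2.70622449e-03  3.36629123e+01] x ends [-51.70553985  84.22918055]
slopes [ 2.02587700e-03 -3.36675958e+01] [-2.07512042e-03  3.36604327e+01] x ends [-51.46664073  84.46332058]
slopes [ 2.05045186e-03 -3.36640041e+01] [-2.05030739e-03  3.36640154e+01] x ends [-51.46493512  84.46472545]
slopes [ 2.05037976e-03 -3.36640098e+01] [-2.05038019e-03  3.36640098e+01] x ends [-51.46483042  84.46483104]
seat [473.72552019 201.06467293] yaw deg 18.426217695967186
wide floor y [-22.92837272  22.96667367] rim in -23.455861966809913 23.534829074917628
wide floor y [-23.27430915  23.4668754 ] rim in -23.532581855291095 23.336527826249924
narrow floor y [-14.44823671  13.96508852] rim in -6.855804458521692 14.697783144075409
floor x [-40.1546997   40.63458724]
rim inner x -39.47865991527331 40.906885191771956
nose y -12.376970576851132 13.726937300981684 body y -21.18077914842101 22.674551756087606 rear [-20.55184285  22.14942093] z [-44.57594039  32.75813145] shoulder z -33.063733735804675
nose y -12.396960849172276 13.649584396193838 body y -21.313819493529532 22.603592358667523 rear [-20.58572876  22.13909958] z [-44.59317926  32.80089633] shoulder z -32.824701577539976
nose y -12.327714107904407 13.614612303803298 body y -21.36846437416479 22.75850013881284 rear [-20.58271843  22.18200437] z [-44.53506036  32.9212506 ] shoulder z -32.84945193126306
tool yaw 17.680104101950707 TCP [0.58077952 0.22510743 0.19359792]
```

```bash
python3 -m handwheel '[[[-0.04,-0.009,0],0.013],[[-0.08,-0.018,-0.02],0.013],[[-0.101,-0.023,-0.06],0.013],[[-0.101,-0.023,-0.1],0.013],[[-0.101,-0.023,-0.135],0.013],[[-0.101,-0.023,-0.148],0.013],[[-0.101,-0.023,-0.148],0.013],[[-0.101,-0.023,-0.148],0.013],[[-0.101,-0.023,-0.148],0.013]]'
python3 - <<'E'
from h import *
from workcell import r,eyes
import pickle
st=r.read_state(); print(st["position"]); M=R.from_quat(np.roll(st["eef_rot"],-1)).as_matrix(); print(np.degrees(np.arctan2(M[1,1],M[0,1])-np.pi/2))
d={n:eyes.snapshot(n) for n in("wrist","side","scene")}
pickle.dump((st,d),open("d10.pkl","wb"))
cv2.imwrite("pics/w10.png",d["wrist"]["image"][:,:,::-1])
a=cv2.resize(d["side"]["image"][110:230,230:350,::-1],None,fx=4,fy=4,interpolation=cv2.INTER_CUBIC)
cv2.imwrite("pics/s10.png",a)
E
```

```text
t: 14.25
position: [0.4805, 0.2028, 0.0479]
eef_rot: [0.699, -0.113, 0.697, 0.114]
contact_force: [-0.5, 0.1, -1.2]
finger_gap: 0.502
[0.48048107 0.20281771 0.04788699]
18.458441937872706
```

View pics/w10.png

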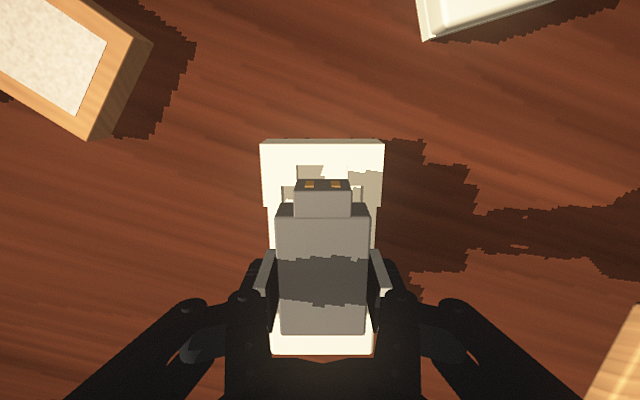

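View pics/s10.png

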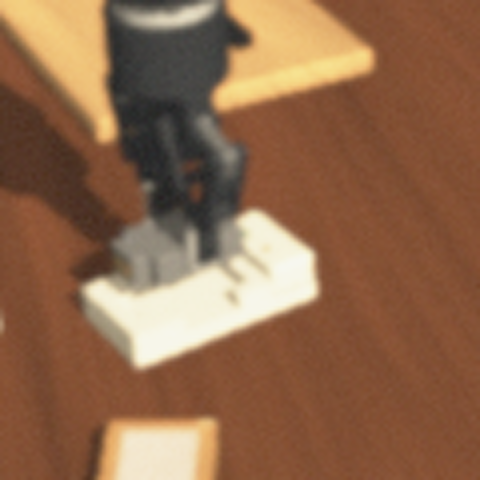

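```bash
python3 - <<'E'
from h import *
import pickle
from workcell import r
print(r.read_state()["position"],r.read_state()["t"])
st,d=pickle.load(open("d10.pkl","rb")); s=d["wrist"]
W=cloud(s,T_cam(s,st)).reshape(-1,3)*1000; L=cloud(s,s["tool_from_camera"]).reshape(-1,3)*1000
rim=(W[:,2]>21)&(W[:,2]<27)&(np.abs(L[:,1])<50)&(L[:,2]<0)&(L[:,2]>-90)
q=L[rim]; print(len(q),'rim z(height)',np.median(W[rim,2]))
for z0 in range(-58,-24,4):
    t=q[(q[:,2]>z0)&(q[:,2]<z0+4)]
    if len(t)>5: print(z0,len(t),t[:,1].min(),t[:,1].max(),(t[:,1].min()+t[:,1].max())/2)
for y0 in range(-30,30,6):
    t=q[(q[:,1]>y0)&(q[:,1]<y0+6)]; 
    if len(t)>5: print('y',y0,'zmin',t[:,2].min(),'zmax',t[:,2].max())
h=(W[:,2]>31)&(W[:,2]<37)&(L[:,2]>20)&(np.abs(L[:,1])<40); t=L[h]; print('housing',len(t), t[:,1].min() if len(t) else 0,t[:,1].max() if len(t) else 0,np.percentile(t[:,2],[1,99]) if len(t) else 0)
fl=(W[:,2]>9.5)&(W[:,2]<14.5)&(np.abs(L[:,1])<40)&(L[:,2]<0); t=L[fl]; print('floor',len(t),np.percentile(t[:,2],[1,99]),np.percentile(t[:,1],[1,99]))
m=np.abs(L[:,0]+16.8)<2
for a,b in((-43,-35),(-31,-20)):
    n=L[m&(L[:,2]>a)&(L[:,2]<b)&(np.abs(L[:,1])<30)]; print('pack y',n[:,1].min(),n[:,1].max())
E
```

```text
[0.48001781 0.20267576 0.04734298] 14.4
4824 rim z(height) 23.956840183623527
-58 903 -33.463059326570246 34.41764544116557 0.47729305729766125
-54 913 -33.69841765914838 34.11125480798461 0.2064185744181124
-50 732 -33.543042015652084 34.38934946175844 0.4231537230531792
-46 489 -33.69041655412877 34.20631954769457 0.2579514967829013
-42 477 -33.35129718991683 34.3676475098225 0.5081751599528346
-38 375 -33.58130345949752 34.08679701060023 0.25274677555135483
-34 259 -33.32948909222007 34.31731351345068 0.4939122106153029
-30 249 -33.57165703740156 34.42488203815135 0.4266125003748975
-26 165 -33.68070383537533 34.24865768481343 0.2839769247190489
y -30 zmin -59.00818600642865 zmax -22.527916798550464
y -24 zmin -59.01708148778205 zmax -25.3950075186017
y -18 zmin -59.049499379960565 zmax -35.626247577467396
y -12 zmin -58.96800517382782 zmax -47.608300367604976
y -6 zmin -59.01286097239987 zmax -47.61619948145312
y 0 zmin -59.00500016389308 zmax -47.662314593453885
y 6 zmin -58.98796818746616 zmax -47.55569189736357
y 12 zmin -59.00759699312856 zmax -35.48821621448367
y 18 zmin -58.8176014407545 zmax -25.291595308484272
y 24 zmin -58.97430086473691 zmax -22.716983883921237
housing 2223 -33.55988687857081 34.17634913335787 [46.28208977 77.12726806]
floor 1428 [-58.94780987  -1.12832215] [-33.26160302  34.10651993]
pack y -12.332047596475881 13.664450367466266
pack y -21.240728619819812 22.666899957054746
```

Measured against the pocket with the same camera, the pack is about 0.5 mm off each way. I'll correct that and lower it 3 mm into the pocket, then check the force.

```bash
python3 -m handwheel '[[[-0.0004,-0.0004,0],0],[[-0.0004,-0.0004,-0.008],0],[[-0.0004,-0.0004,-0.014],0],[[-0.0004,-0.0004,-0.018],0],[[-0.0004,-0.0004,-0.021],0],[[-0.0004,-0.0004,-0.021],0]]'
```

```text
t: 15.0
position: [0.4789, 0.202, 0.0247]
eef_rot: [0.698, -0.113, 0.698, 0.113]
contact_force: [0.3, -0.5, -0.6]
finger_gap: 0.497
```

```bash
python3 -m handwheel '[[[0.0004,0.0002,-0.002],0],[[0.0004,0.0002,-0.005],0],[[0.0004,0.0002,-0.0065],0],[[0.0004,0.0002,-0.0065],0]]'
```

```text
t: 15.4
position: [0.4794, 0.2023, 0.0186]
eef_rot: [0.698, -0.113, 0.698, 0.113]
contact_force: [-0.3, 0.1, -1.8]
finger_gap: 0.499
```

```bash
python3 -m handwheel '[[[0,0,-0.001],0],[[0,0,-0.0015],0],[[0,0,-0.0015],0]]'
python3 -m handwheel '[[[0,0,0],0],[[0,0,0],0],[[0,0,0],0],[[0,0,0],0],[[0,0,0],0]]' 100
```

```text
t: 15.7
position: [0.4795, 0.2023, 0.0173]
eef_rot: [0.698, -0.113, 0.698, 0.113]
contact_force: [0.1, 0.4, -1.5]
finger_gap: 0.501
t: 16.2
position: [0.4795, 0.2023, 0.0173]
eef_rot: [0.698, -0.113, 0.698, 0.113]
contact_force: [0.4, 0.3, -0.1]
finger_gap: 0.601
```

```bash
python3 -m handwheel '[[[0,0,0],0],[[0,0,0],0],[[0,0,0.01],0],[[0,0,0.04],0],[[0,0,0.08],0],[[0.03,0.01,0.12],0],[[0.07,0.023,0.15],0],[[0.1,0.032,0.17],0],[[0.1,0.032,0.17],0],[[0.1,0.032,0.17],0],[[0.1,0.032,0.17],0]]' 40
python3 - <<'E'
from h import *
from workcell import r,eyes
import pickle
st=r.read_state(); print(st["position"],st["contact_force"])
d={n:eyes.snapshot(n) for n in("wrist","side","scene")}
pickle.dump((st,d),open("d11.pkl","wb"))
cv2.imwrite("pics/w11.png",d["wrist"]["image"][:,:,::-1])
cv2.imwrite("pics/s11.png",cv2.resize(d["side"]["image"][110:230,230:350,::-1],None,fx=4,fy=4,interpolation=cv2.INTER_CUBIC))
s=d["wrist"];P=cloud(s,T_cam(s,st)).reshape(-1,3)*1000;P=P[~np.isnan(P[:,0])]
c=np.array([473.8,201.1]);a=np.radians(18.43);q=P[:,:2]-c;q=np.c_[q@[np.cos(a),np.sin(a)],q@[-np.sin(a),np.cos(a)],P[:,2]]
t=q[(q[:,2]>31.5)&(q[:,2]<37)&(q[:,0]<46)&(q[:,0]>-50)&(np.abs(q[:,1])<35)]
print(len(t),np.percentile(t[:,2],[5,50,95]),cv2.minAreaRect(t[:,:2].astype(np.float32)))
n=t[t[:,0]<-30];b=t[t[:,0]>-20];print('nose y',n[:,1].min(),n[:,1].max(),'body y',np.percentile(b[:,1],[.5,99.5]),'x',np.percentile(t[:,0],[.3,99.7]))
A=np.c_[t[:,:2],np.ones(len(t))];print('tilt',np.linalg.lstsq(A,t[:,2],rcond=None)[0])
e=q[(q[:,2]>10)&(q[:,2]<38)&(np.abs(q[:,1])<45)&(q[:,0]>-70)&(q[:,0]<100)];print('charger x',e[:,0].min(),e[:,0].max(),'y',e[:,1].min(),e[:,1].max())
E
```

```text
t: 17.3
position: [0.5784, 0.234, 0.1865]
eef_rot: [0.697, -0.114, 0.699, 0.113]
contact_force: [0.2, 0.9, -0.2]
finger_gap: 0.844
[0.57844259 0.23400913 0.18654707] [ 0.1969986   0.85729427 -0.24190882]
4307 [32.7466679  33.97745857 35.20673597] ((0.0299835205078125, 0.18903541564941406), (77.56326293945312, 43.936073303222656), 0.04918241873383522)
nose y -12.77199953663711 13.104245823705295 body y [-21.46491322  21.7644572 ] x [-38.35870568  38.77272966]
tilt [ 1.37043167e-03 -1.20686340e-04  3.39823840e+01]
charger x -51.523440221470814 84.3741065155393 y -34.122816355369736 34.033780916308
```

View pics/w11.png

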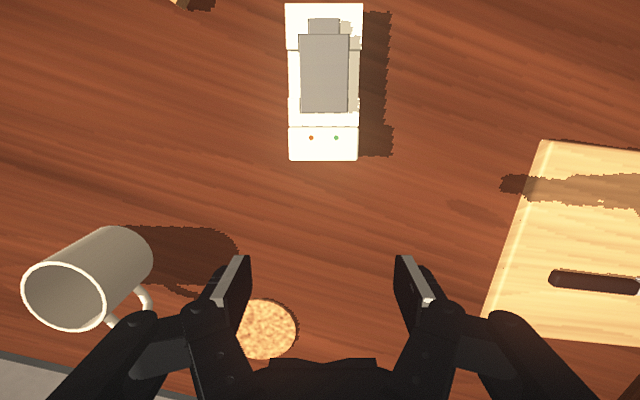

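View pics/s11.png

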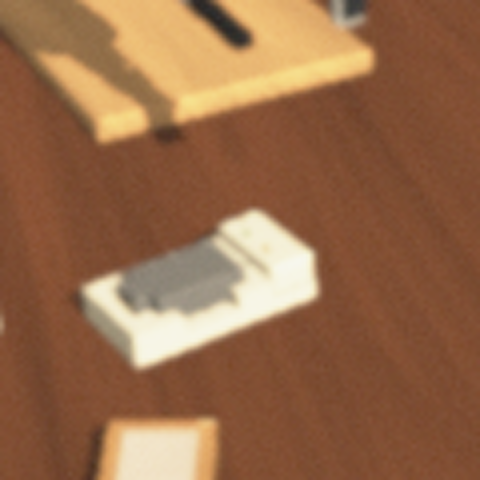

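The pack sits in the pocket at (324,70) in the wrist view and (180,275) in the side crop, nose in the narrow end. Its top is at 34.0 mm, which is floor plus thickness. I'll check the bystanders and then hand in.

```bash
python3 - <<'E'
from h import *
from workcell import r
import pickle
st,d=pickle.load(open("d11.pkl","rb"))
for n in("scene","side"):
    for nm,(x0,x1,y0,y1,z0,z1) in dict(mug=(.69,.81,-.04,.07,.06,.09),cards=(.37,.48,-.05,.09,.015,.03),remote=(.47,.56,-.215,-.14,.1,.14)).items():
        o=[]
        for s in (dict(np.load(f"{n}0.npz")),d[n]):
            W=cloud(s,T_cam(s)).reshape(-1,3); m=(W[:,0]>x0)&(W[:,0]<x1)&(W[:,1]>y0)&(W[:,1]<y1)&(W[:,2]>z0)&(W[:,2]<z1)
            o.append(np.round(W[m].mean(0)*1000,1))
        print(n,nm,*o)
r.job_done(); print(r.read_state()["t"])
E
```

```text
scene mug [749.1  28.6  75.3] [749.3  28.6  75.4]
scene cards [422.9  20.5  20.4] [423.1  20.7  20.4]
scene remote [ 510.5 -182.3  124.4] [ 510.7 -182.2  124.2]
side mug [749.   27.8  75. ] [748.9  28.1  75. ]
side cards [423.1  19.8  21.2] [423.2  19.8  21.2]
side remote [ 505.9 -183.2  123.9] [ 505.9 -183.2  124. ]
the job is handed in; nothing more can be done
the job is handed in; nothing more can be done
```

The pack is seated in the charger farthest from the robot, nose in the narrow end, and I handed the job in about 17 s into the 61 s allowed.

**What I did:** I lifted the pack out of the caddy and stood it on the bare table. I let go and tipped it flat with one finger. Then I picked it up again across its width from above, aligned it to the pocket with the wrist camera, lowered it in and released it.

**Last checks:**
- **Fit:** the pack's middle was about 0.2 mm from the pocket's centre and its angle within 0.1° of the pocket's.
- **Height:** its top was at 34.0 mm, which means flat on the pocket floor, with tilt under 0.002 rad.
- **Clear of the robot:** the gripper was well away, with no contact showing.
- **Bystanders:** the mug, card box and remote were within 0.5 mm of where they started, in both fixed cameras.

**Disagreement:** the fixed cameras and the wrist camera differed by about 2–3 mm in y. I therefore used the wrist camera alone, at one tool angle, to align the pack with the pocket. No check failed.

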